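# Unload the drilling jig: clear the plugs, open the toggle clamp, lift the jig off its pins

## Robot

A 6-joint arm with a two-finger parallel gripper is mounted at the origin on a cart in front of the work surface, level with it; the furniture and walls round the work are solid. World frame = base frame: x ahead of the robot, y to its left, z up, the work surface at z = 0. Lengths are in m, angles in rad, forces in N, time in s.
With the tool pointing down it reaches from about 0.275 to 0.875 m from the base axis. Payload 12.5 kg.
Tool frame: the origin (TCP) lies on the centre line of the jaws, within the pads' length; the fingertips stand 8 mm ahead of it and the grasp point (between the pads) lies 11 mm behind it; z points along the fingers, y is the line along which they close (so a half turn about z gives the same grasp; the last joint's range is limited). The gripper opens to 85 mm and grips with 20 to 120 N. Pads are 22 mm wide; open, the fingers measure 114 mm over their backs; the gripper's body (76 mm by 85 mm) begins 54 mm behind the grasp point. The pads swing forward as they close: fully open they stand 13 mm farther back than shut.
Start: joints at [1.067, 0.351, 1.652, -0, 1.139, -0.085], TCP at [0.224, 0.502, 0.239] pointing down, gripper open.
Joint ranges: [-2.75, 2.75], [-0.79, 2.1], [0.01, 2.65], [-1.57, 4.71], [0.07, 3.14], [-2.87, 2.87]. Speed limits (rad/s): [2.22, 2.22, 2.79, 3.14, 3.14, 3.14].

## Interface

Orientations are given as a 3x3 rotation matrix whose columns are the frame's x, y, z axes.
In Python, from rig import r, grab_frame, calibration, nets gives the robot as it stands.
- The arm moves only by the tool drive_tool, never from a script. Its argument "steps" is a list of rows, each an object with "travel": the shift along the tool's x, y, z in m, a list of three; "roll": the turn about the tool's z in degrees. In form: [{"travel": [tx, ty, tz], "roll": roll}, ...]. A call has 1 to 20 rows; each row shifts and turns the commanded pose from where the row before left it, along the tool's axes as they then stand; what a row does not reach is not made up. A row lasts 1/10 s, in which the tool goes at most 50 mm and 8.59 degrees, less where a joint would pass 70% of its speed; a pose out of reach is approached as far as the arm can. A call is refused whole if a number of a shift passes 0.05 or a number of a turn 8.59, either way. A call with a gripper value outside its range is refused whole. "hand" is the opening, from 0 (shut) to 1 (fully open), set as the call begins (left out, the last holds). The fingers move at their own pace and stop on an object; "grip_force" is the grip in N (left out, the last holds). Time passes only in rows, so rows that do not move let the fingers close. It gives the time, the measured TCP pose, the force, the opening and the grip force at its end, in the units of the state.
- r.state(): the state, without advancing time (a new reading comes with each control period).
- grab_frame(name): name is "scene" or "top" or "wrist"; returns the picture (420x560x3 uint8, red, green, blue); there is no depth.
- calibration(name): a dict with "intrinsics" (3x3 intrinsics, pixels), "eye" and "attitude" of the camera in the world. Camera axes: x right, y up, looking along -z (the intrinsics and any distortion apply to the point x, -y, -z); pixel columns grow to the right and rows downward; lengths in m; the calibration is good to about 2 mm. A picture is of the moment at which its call begins: read the wrist's pose just before it. calibration takes no time and is no camera call; for the wrist camera it gives the pose at the moment of the call.
- r.hand_in(): hands the job in; it is judged then, once.
Trained networks look in the newest picture that a camera, given by its name, has taken for a name from the list of things; names that differ only in an ending like _2 or _b are one class to them, and where a whole thing is asked for, a point or a joint stands for the part that bears it (a point fixed in the world has none). Each returns a list of dicts, best first, with "score" (0 to 1); they miss things now and then, are a little off and sometimes report something else, mostly with a low value. They report only what shows in the picture. A call takes as long as a camera call. They do not tell look-alikes from the thing itself.
- nets.boxes_of(label, camera): "location" ([column, row] in pixels, amid what is visible of it).
- nets.spot_point(label, camera): "location" ([column, row] in pixels: a listed point, or the origin of a listed thing).
The state is a dict: "t": time; "joints": joint angles; "joint_velocities": joint speeds; "joint_efforts": joint torques, N m; "tool_pos": TCP position; "tcp_rot": TCP orientation; "contact_force": force on the tool from outside, world axes, zero at the start; "moment": the same for the moment, N m; "finger_gap": finger opening in m; "gripper_force": force on a finger pad.
Only numpy, scipy, OpenCV 4.12 (cv2) and the standard library are available. Lean on these libraries where they do the work, as an engineer would, in place of code of your own. Each camera call takes 0.05 s, during which the arm holds its last target. There are 200 camera calls.

## Task

The holes are drilled: while the grey drilling jig is still clamped, pick the two wooden hole-saw plugs off it and drop them in the blue bin. Then throw the red handle of the toggle clamp fully over to open it, take the jig by its black handle and lift it straight up off its two pins, leaving the board and everything else where it is. Finish while holding the jig still and level right above the board, about 10 cm up, and do not put it down or let go.

Things in the scene. Friction and masses are not known exactly. Their poses are not given: they have to be found in the camera images.
- jig_base: plywood base of the drilling fixture, fixed, 18 mm thick, reaching x = -90 to +90, y = -115 to +190 mm from its origin, which lies on its underside below the jig's centre. Two 12 mm steel guide pins at x = +55, y = -84 and +84 mm, tops 62 mm above the underside. A steel toggle clamp stands at x = +20, y = +115 to +172 mm, its cheeks 84 mm high
- jig_plate: loose grey drilling jig, 0.45 kg: plate 150 (x) x 200 (y) x 12 mm with two 40 mm openings in its +x half and two 15 mm holes round the pins; origin centre of its underside, 36 mm above the base's underside as it lies on the board, axes as the base's. A black bow handle at its centre along y: bar 18 mm wide (x), 94 long, 20 high, its top 54 mm above the origin. Rise to leave the pins: 26 mm
- jig_handle (a point): centre of the bar of the jig's black handle, 44 mm above the underside of the jig plate; the bar runs along the plate's y, so it is gripped across the plate's x (18 mm)
- board: light wooden workpiece 124 x 134 x 18 mm with two 38 mm holes, loose in a nest of 10 mm high strips on the base under the jig; origin centre of its underside, 18 mm above the underside of the base
- plug_a: round wooden plug cut out by the hole saw, 32 mm diameter, 18 mm high, 12 g, lying flat on the front (-x) half of the jig plate; origin centre of its underside
- plug_b: the other plug, same as plug_a
- bin: blue plastic bin, loose, 154 (x) x 109 (y) mm, walls 68 mm high, the -x wall 43 mm, inside about 138 x 86 mm, floor 2 mm thick; origin centre of its underside
- clamp_handle (a joint): angle (rad) of the toggle clamp's stiff red handle: 0 = closed, handle upright, rubber-tipped arm on the jig's +y edge; 1.2 = fully open at its stop, handle thrown over outwards (to the base's +y), arm swung up clear of the jig (clear from 0.9 on). The closed clamp holds the jig down. The handle stays where it is left; about 6 N at the grip moves it
- clamp_grip (a point): middle of the red grip of the clamp handle, 72 mm from its pivot; grip 16 mm wide (base's x), 20 mm thick, 74 mm long (its end lies 109 mm from the pivot, 183 mm above the bench when closed). Pinched across the base's x it can turn between the fingers while it is led along its arc
- clamp_pivot (a point): pivot of the clamp handle, 74 mm above the underside of the base; the pivot axis runs along the base's x, the handle swings from straight up towards the base's +y
- hole_saw: bystander: red and dark hole saw standing on its teeth, 38 mm diameter, 89 mm high; origin centre of its underside
- caliper_1: bystander: steel caliper lying flat, 220 x 74 x 11 mm; origin centre of its underside
- pencil_1: bystander: green pencil, 117 mm long, 7 mm thick; origin centre of its underside
- glue: bystander: yellow glue bottle with red nozzle, 62 mm diameter, 199 mm high, standing; origin centre of its underside
Things that resemble listed ones, but are neither listed nor needed, are in the scene too. Leave any orange or pink look-alike of the plug_a alone.

How it is judged:
On the way, in this order (a step that is already met when the one before it is completed fails the run):
1. both plugs lie in the bin, released, with the jig seated and the clamp still closed (contact force between the fingers and plug_a below 0.05 N and contact force between the fingers and plug_b below 0.05 N and value of joint clamp_handle below 0.3 rad and z of jig_plate in the frame of jig_base below 0.041 m and x of plug_a in the frame of bin between -0.072 and 0.072 m and y of plug_a in the frame of bin between -0.046 and 0.046 m and z of plug_a in the frame of bin between -0.005 and 0.055 m and linear speed of each of plug_a, plug_b below 0.05 m/s and x of plug_b in the frame of bin between -0.072 and 0.072 m and y of plug_b in the frame of bin between -0.046 and 0.046 m and z of plug_b in the frame of bin between -0.005 and 0.055 m), for 0.2 s.
2. the clamp handle is thrown over (0.95 rad or more) while the jig still lies on the board (value of joint clamp_handle above 0.95 rad and z of jig_plate in the frame of jig_base below 0.041 m), for 0.2 s.
3. the jig is lifted clear of the pins, still above the base (z of jig_plate in the frame of jig_base above 0.068 m and horizontal distance between jig_plate and jig_base below 0.06 m), for 0.1 s.
At the end, for the whole second after the job is handed in: the fingers hold the jig still (under 0.02 m/s), level within 5 degrees, touching nothing else, 60 to 160 mm above the board and within 50 mm of straight above it; clamp open (over 0.9 rad), board within 6 mm of the middle of its nest, both plugs in the upright bin (z of jig_plate in the frame of jig_base between 0.096 and 0.196 m and horizontal distance between jig_plate and jig_base below 0.05 m and angle between jig_plate's own z axis and vertical below 0.087 rad and linear speed of jig_plate below 0.02 m/s and angular speed of jig_plate below 0.15 rad/s and contact force between the fingers and jig_plate above 1 N and contact force between jig_plate and jig_base below 0.05 N and contact force between jig_plate and board below 0.05 N and value of joint clamp_handle above 0.9 rad and z of board in the frame of jig_base below 0.022 m and horizontal distance between board and jig_base below 0.006 m and angle between bin's own z axis and vertical below 0.1 rad and x of plug_a in the frame of bin between -0.072 and 0.072 m and y of plug_a in the frame of bin between -0.046 and 0.046 m and z of plug_a in the frame of bin between -0.005 and 0.055 m and linear speed of each of plug_a, plug_b below 0.05 m/s and x of plug_b in the frame of bin between -0.072 and 0.072 m and y of plug_b in the frame of bin between -0.046 and 0.046 m and z of plug_b in the frame of bin between -0.005 and 0.055 m); the arm keeps its last pose, push and grip.
It fails at once if the jig is forced up under the closed clamp (z of jig_plate in the frame of jig_base above 0.046 m and value of joint clamp_handle below 0.7 rad).
It fails at once if the jig is wrenched off crooked (more than 15 degrees) (angle between jig_plate's own z axis and vertical above 0.26 rad).
It fails at once if the glue bottle or the hole saw is knocked over or moved over 40 mm (angle between any of glue, hole_saw's own z axis and vertical above 0.5 rad or distance of any of glue, hole_saw from where it was at the start of the episode above 0.04 m).
It fails at once if the caliper or the pencil is moved over 40 mm (distance of any of caliper_1, pencil_1 from where it was at the start of the episode above 0.04 m).
It also fails if it takes over 72 s, if anything falls off the work surface, if the arm or the gripper's body presses on something with over 40 N, if the wrist force passes 120 N, or if a joint passes its speed limit or range.

## Working session

There is one attempt and no reset: what is moved stays moved. The work goes in short steps, Python scripts to look and compute and a tool call to move; the robot and the scene stay as the last step left them, time stands still between calls to the robot, and variables do not carry over. Pictures are saved under pics/ and viewed, at most 12 in all, crops included, and the job is handed in when it is done.

Besides the shell and the picture viewer there is one more tool, called after ">>>" as name([rows], argument=value, ...), one row to a line, values as JSON. drive_tool: Moves the arm, as the interface text tells. Its arguments: {"type":"object","properties":{"steps":{"type":"array"},"hand":{"type":"number"},"grip_force":{"type":"number"}},"required":["steps"]}

```bash
mkdir -p pics
cat > h.py <<'E'
import numpy as np, cv2
from rig import r, grab_frame, calibration, nets
def ray(cam,px):
    c=calibration(cam);K=np.array(c["intrinsics"]);R=np.array(c["attitude"]);
    d=np.linalg.inv(K)@np.array([px[0],px[1],1.]);return np.array(c["eye"]),R@np.array([d[0],-d[1],-d[2]])
def onz(cam,px,z):
    e,d=ray(cam,px);return (e+d*(z-e[2])/d[2]).round(4)
def proj(cam,p):
    c=calibration(cam);q=np.array(c["attitude"]).T@(np.array(p)-np.array(c["eye"]))
    u=np.array(c["intrinsics"])@np.array([q[0],-q[1],-q[2]]);return u[:2]/u[2]
def save(cam,name,img=None):
    im=grab_frame(cam) if img is None else img
    cv2.imwrite("pics/"+name,im[:,:,::-1]);return im
E
python3 - <<'E'
from h import *
for c in("scene","top"):
    save(c,c+"0.png"); k=calibration(c); print(c,{a:b for a,b in k.items()})
    for l,z in(("plug_a",.048),("jig_handle",.08),("clamp_grip",.146),("clamp_pivot",.074),("bin",0),("jig_plate",.036),("jig_base",0),("glue",0),("hole_saw",0),("caliper_1",0),("pencil_1",0)):
        print(l,[(round(d["score"],2),np.round(d["location"]).tolist(),onz(c,d["location"],z)[:2].tolist()) for d in nets.spot_point(l,c)[:5]])
E
```

```text
scene {'intrinsics': array([[402.6330559 ,   0.        , 278.54859811],
       [  0.        , 402.6330559 , 209.78107687],
       [  0.        ,   0.        ,   1.        ]]), 'eye': array([-0.08995556, -0.82373992,  0.58191595]), 'attitude': array([[ 0.77410506,  0.26148281, -0.57653109],
       [-0.63299824,  0.3321365 , -0.69928433],
       [ 0.00863619,  0.9062627 ,  0.4226267 ]])}
plug_a [(0.79, [308.0, 348.0], [0.3058, -0.4312]), (0.62, [304.0, 268.0], [0.4762, -0.2345]), (0.54, [359.0, 337.0], [0.4005, -0.4708])]
jig_handle [(0.59, [322.0, 255.0], [0.5156, -0.254])]
clamp_grip [(0.85, [281.0, 210.0], [0.5069, -0.1097])]
clamp_pivot [(0.82, [280.0, 235.0], [0.5069, -0.1089])]
bin [(0.64, [222.0, 232.0], [0.4653, 0.1204])]
jig_plate [(0.71, [322.0, 270.0], [0.5174, -0.2535])]
jig_base [(0.82, [321.0, 282.0], [0.5169, -0.2543]), (0.17, [328.0, 284.0], [0.5252, -0.2699])]
glue [(0.67, [313.0, 216.0], [0.7636, 0.0329])]
hole_saw [(0.48, [158.0, 221.0], [0.3445, 0.31])]
caliper_1 [(0.76, [313.0, 212.0], [0.7826, 0.0515]), (0.38, [280.0, 208.0], [0.717, 0.1483])]
pencil_1 [(0.53, [25
[... 425 characters left out ...]
a [(0.65, [380.0, 228.0], [0.4446, -0.411]), (0.63, [330.0, 224.0], [0.4645, -0.2508]), (0.49, [349.0, 217.0], [0.484, -0.3129]), (0.39, [375.0, 260.0], [0.345, -0.3879])]
jig_handle [(0.82, [334.0, 211.0], [0.5021, -0.2592])]
clamp_grip [(0.43, [288.0, 204.0], [0.5183, -0.1098])]
clamp_pivot [(0.85, [285.0, 207.0], [0.5191, -0.1057]), (0.34, [330.0, 207.0], [0.5147, -0.2458])]
bin [(0.82, [215.0, 229.0], [0.4593, 0.1276])]
jig_plate [(0.69, [327.0, 208.0], [0.5176, -0.2437])]
jig_base [(0.71, [332.0, 207.0], [0.5239, -0.2648])]
glue []
hole_saw [(0.47, [153.0, 264.0], [0.3482, 0.3326])]
caliper_1 [(0.82, [244.0, 145.0], [0.7476, 0.0272])]
pencil_1 [(0.53, [334.0, 268.0], [0.3228, -0.2623])]
```

```bash
python3 -c "
import cv2,numpy as np
cv2.imwrite('pics/both.png',cv2.resize(np.vstack([cv2.imread('pics/top0.png')]),(784,588)))"
```

```text
(no output)
```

View pics/both.png

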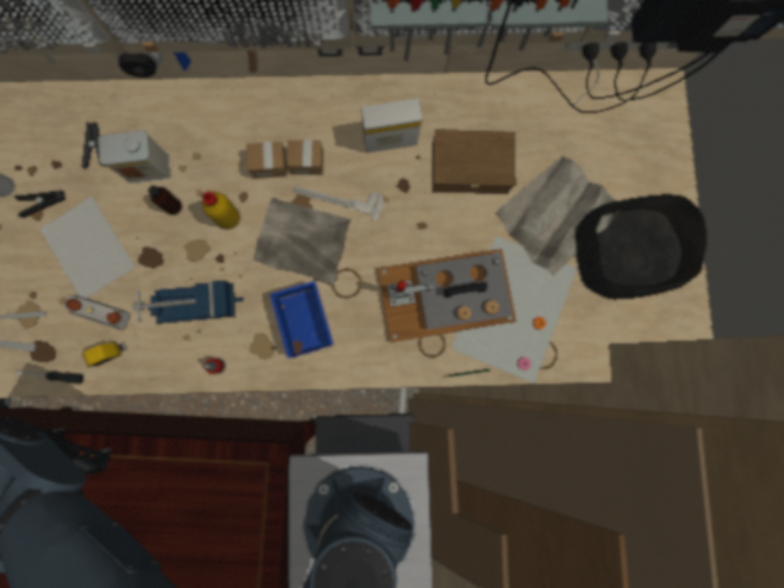

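View pics/scene0.png

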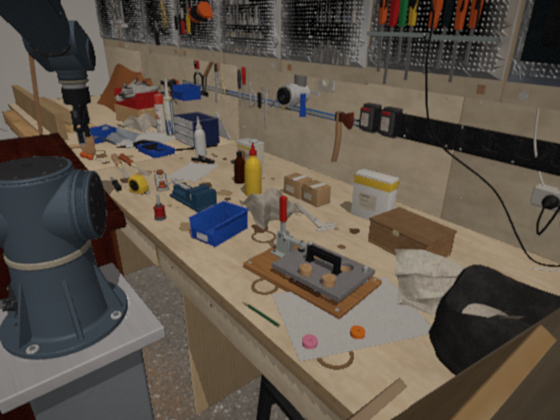

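The plugs to take lie on the grey jig at top (331,224) and (350,218). The look-alikes are orange at (384,231) and pink at (374,260), both on the paper. The bin is at (215,229) and the clamp grip at (288,204).

Run:
```python
from h import *
s=r.state();print(s["t"],s["tool_pos"],np.round(s["tcp_rot"],3),s["finger_gap"],s["contact_force"])
im=cv2.imread("pics/top0.png");
c=cv2.resize(im[165:285,190:400],(800,457),interpolation=cv2.INTER_CUBIC);cv2.imwrite("pics/crop.png",c)
```

```text
1.2 [0.22362601 0.50247608 0.23928894] [[-0.914  0.407 -0.   ]
 [ 0.407  0.914  0.   ]
 [ 0.    -0.    -1.   ]] 0.0852257477445173 [-0.72831556  0.06746834  0.0374679 ]
```

View pics/crop.png

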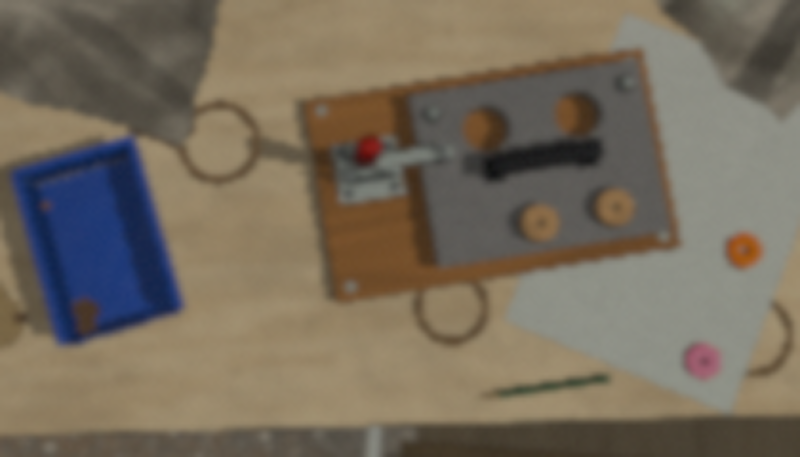

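>>> drive_tool([
  {"travel": [-0.0267,-0.031,-0.003],"roll": 0},
  {"travel": [-0.0267,-0.031,-0.003],"roll": 0},
  {"travel": [-0.0267,-0.031,-0.003],"roll": 0},
  {"travel": [-0.0267,-0.031,-0.003],"roll": 0},
  {"travel": [-0.0267,-0.031,-0.003],"roll": 0},
  {"travel": [-0.0267,-0.031,-0.003],"roll": 0},
  {"travel": [-0.0267,-0.031,-0.003],"roll": 0},
  {"travel": [-0.0267,-0.031,-0.003],"roll": 0},
  {"travel": [-0.0267,-0.031,-0.003],"roll": 0},
  {"travel": [-0.0267,-0.031,-0.003],"roll": 0},
  {"travel": [-0.0267,-0.031,-0.003],"roll": 0},
  {"travel": [-0.0267,-0.031,-0.003],"roll": 0},
  {"travel": [-0.0267,-0.031,-0.003],"roll": 0},
  {"travel": [-0.0267,-0.031,-0.003],"roll": 0},
  {"travel": [-0.0267,-0.031,-0.003],"roll": 0},
  {"travel": [-0.0267,-0.031,-0.003],"roll": 0},
  {"travel": [-0.0267,-0.031,-0.003],"roll": 0},
  {"travel": [-0.0267,-0.031,-0.003],"roll": 0},
  {"travel": [-0.0267,-0.031,-0.003],"roll": 0},
  {"travel": [-0.0267,-0.031,-0.003],"roll": 0},
])

```text
t: 3.2
tool_pos: [0.4595, -0.2829, 0.2994]
tcp_rot: [[-0.913, 0.407, 0.0], [0.407, 0.913, -0.0], [-0.0, -0.0, -1.0]]
contact_force: [-0.6, 0.3, -0.8]
finger_gap: 0.0855
gripper_force: 0.0
```

>>> drive_tool([
  {"travel": [0,0,0],"roll": 8.5},
  {"travel": [0,0,0],"roll": 8.5},
  {"travel": [0,0,0],"roll": 8.5},
  {"travel": [0,0,0],"roll": 8.5},
  {"travel": [0,0,0],"roll": 8.5},
  {"travel": [0,0,0],"roll": 8.5},
  {"travel": [0,0,0],"roll": 8.5},
  {"travel": [0,0,0],"roll": 8.5},
  {"travel": [0,0,0],"roll": 8.5},
  {"travel": [0,0,0],"roll": 8.5},
  {"travel": [0,0,0],"roll": 8.5},
  {"travel": [0,0,0],"roll": 8.5},
  {"travel": [0,0,0],"roll": 8.5},
  {"travel": [0,0,0],"roll": 8.5},
  {"travel": [0,0,0],"roll": 8.5},
  {"travel": [0,0,0],"roll": 8.5},
  {"travel": [0,0,0],"roll": 8.5},
  {"travel": [0,0,0],"roll": 4},
])

```text
t: 5.0
tool_pos: [0.4593, -0.2811, 0.2993]
tcp_rot: [[0.992, 0.125, -0.0], [0.125, -0.992, 0.0], [-0.0, -0.0, -1.0]]
contact_force: [0.6, 0.0, 0.1]
finger_gap: 0.0854
gripper_force: 0.0
```

Run:
```python
from h import *
s=r.state();print(s["t"],s["tool_pos"],np.round(s["tcp_rot"],3),s["joints"])
save("wrist","w1.png");print(calibration("wrist")["eye"])
for l,z in(("plug_a",.048),("jig_handle",.08),("clamp_grip",.146),("clamp_pivot",.074),("jig_plate",.036),("jig_base",0)):
    print(l,[(round(d["score"],2),np.round(d["location"]).tolist(),onz("wrist",d["location"],z)[:2].tolist()) for d in nets.spot_point(l,"wrist")[:5]])
```

```text
5.0 [ 0.45934174 -0.28110451  0.29927314] [[ 0.992  0.125 -0.   ]
 [ 0.125 -0.992  0.   ]
 [-0.    -0.    -1.   ]] [-6.35630481e-01  2.73755959e-01  1.60547425e+00  7.21332193e-07
  1.26239242e+00  8.09769407e-01]
[ 0.53454687 -0.27229584  0.43326233]
plug_a [(0.9, [254.0, 170.0], [0.4676, -0.2504]), (0.76, [375.0, 200.0], [0.4484, -0.415]), (0.59, [338.0, 248.0], [0.3732, -0.3783]), (0.56, [299.0, 170.0], [0.4756, -0.3077])]
jig_handle [(0.89, [264.0, 129.0], [0.5212, -0.2579]), (0.7, [256.0, 174.0], [0.4691, -0.255])]
clamp_grip [(0.61, [92.0, 115.0], [0.5152, -0.1029]), (0.45, [255.0, 253.0], [0.398, -0.266])]
clamp_pivot [(0.73, [129.0, 114.0], [0.5177, -0.1026])]
jig_plate [(0.82, [267.0, 130.0], [0.5193, -0.2598])]
jig_base []
```

View pics/w1.png

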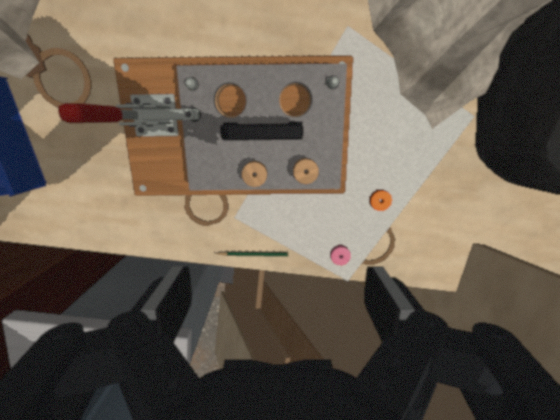

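Wrist view: the wooden plugs are at (254,174) and (306,171). The jig handle is centred at (262,131) and its bar runs level in the image, so the tool's yaw matches the jig. The orange (381,200) and pink (341,256) look-alikes lie off the jig.

Run:
```python
from h import *
# static camera pose: robot not moved
for n,p,z in(("A",(254,173.5),.062),("B",(306,171),.062),("H",(262,130),.088),("pinL",(191,83),.062),("pinR",(333,82),.062),("grip",(92,113),.146),("holeL",(230,99),.048),("holeR",(295,99),.048)):
    print(n,onz("wrist",p,z))
im=cv2.cvtColor(cv2.imread("pics/w1.png"),cv2.COLOR_BGR2HSV)
for p in((254,174),(306,171)):
    x,y=p;w=im[y-16:y+17,x-16:x+17].astype(int)
    m=((w[...,1]>80)&(w[...,2]>90)).astype(np.uint8);M=cv2.moments(m,True)
    c=(x-16+M['m10']/M['m00'],y-16+M['m01']/M['m00']);print(c,M['m00'],onz("wrist",c,.062))
```

```text
A [ 0.4659 -0.2511  0.062 ]
B [ 0.4777 -0.3152  0.062 ]
H [ 0.5206 -0.256   0.088 ]
pinL [ 0.5604 -0.1679  0.062 ]
pinR [ 0.5831 -0.3294  0.062 ]
grip [ 0.5172 -0.1027  0.146 ]
holeL [ 0.5498 -0.2116  0.048 ]
holeR [ 0.5602 -0.2896  0.048 ]
(254.01855287569572, 174.55102040816325) 539.0 [ 0.4646 -0.2513  0.062 ]
(305.3717693836978, 170.7375745526839) 503.0 [ 0.4779 -0.3144  0.062 ]
```

>>> drive_tool([
  {"travel": [0.0094,-0.029,0.03],"roll": -0.5},
  {"travel": [0,0,0.045],"roll": 0},
  {"travel": [0,0,0.045],"roll": 0},
  {"travel": [0,0,0.045],"roll": 0},
  {"travel": [0,0,0.04],"roll": 0},
  {"travel": [0,0,0.02],"roll": 0},
  {"travel": [0,0,0.012],"roll": 0},
  {"travel": [0,0,0.005],"roll": 0},
  {"travel": [0,0,0],"roll": 0},
  {"travel": [0,0,0],"roll": 0},
], hand=0.6, grip_force=25)

```text
t: 6.35
tool_pos: [0.4655, -0.2515, 0.0584]
tcp_rot: [[0.99, 0.139, 0.002], [0.139, -0.99, -0.001], [0.001, 0.001, -1.0]]
contact_force: [-1.0, -1.0, 0.6]
finger_gap: 0.0509
gripper_force: 0.0
```

>>> drive_tool([
  {"travel": [0,0,0],"roll": 0},
  {"travel": [0,0,0],"roll": 0},
  {"travel": [0,0,0],"roll": 0},
  {"travel": [0,0,0],"roll": 0},
  {"travel": [0,0,0],"roll": 0},
  {"travel": [0,0,0],"roll": 0},
  {"travel": [0,0,0],"roll": 0},
], hand=0)

```text
t: 7.05
tool_pos: [0.4653, -0.2515, 0.0584]
tcp_rot: [[0.99, 0.139, 0.001], [0.139, -0.99, -0.001], [0.001, 0.001, -1.0]]
contact_force: [-1.0, 1.1, 7.4]
finger_gap: 0.0316
gripper_force: 24.2
```

>>> drive_tool([
  {"travel": [0,0,-0.015],"roll": 0},
  {"travel": [0,0,-0.045],"roll": 0},
  {"travel": [0,0,-0.045],"roll": 0},
  {"travel": [0,0,-0.045],"roll": 0},
  {"travel": [0,0,-0.04],"roll": 0},
  {"travel": [0.006,-0.046,0],"roll": 0},
  {"travel": [0.006,-0.046,0],"roll": 0},
  {"travel": [0.006,-0.046,0],"roll": 0},
  {"travel": [0.006,-0.046,0],"roll": 0},
  {"travel": [0.006,-0.046,0],"roll": 0},
  {"travel": [0.006,-0.046,0],"roll": 0},
  {"travel": [0.006,-0.046,0],"roll": 0},
  {"travel": [0.005,-0.046,0],"roll": 0},
  {"travel": [0,0,0],"roll": 0},
  {"travel": [0,0,0],"roll": 0},
])

```text
t: 8.55
tool_pos: [0.46, 0.1205, 0.2476]
tcp_rot: [[0.99, 0.142, 0.0], [0.142, -0.99, -0.0], [0.0, 0.0, -1.0]]
contact_force: [0.5, 0.1, -0.6]
finger_gap: 0.0315
gripper_force: 25.0
```

Run:
```python
from h import *
s=r.state();print(s["t"],s["tool_pos"],s["finger_gap"],s["gripper_force"])
save("wrist","w2.png")
print([(round(d["score"],2),np.round(d["location"]).tolist(),onz("wrist",d["location"],0)[:2].tolist()) for d in nets.spot_point("bin","wrist")[:5]])
im=cv2.cvtColor(cv2.imread("pics/w2.png"),cv2.COLOR_BGR2HSV)
m=cv2.inRange(im,(105,150,40),(130,255,255))
cs,_=cv2.findContours(m,0,2);c=max(cs,key=cv2.contourArea);b=cv2.boxPoints(cv2.minAreaRect(c));
for p in b:print(p,onz("wrist",p,.06))
```

```text
8.55 [0.45997748 0.12046802 0.24761006] 0.03152826053910238 24.99138280749321
[]
[217.75867 122.10347] [0.5237 0.1897 0.06  ]
[320.54486 113.53795] [0.5468 0.0861 0.06  ]
[331.73108 247.77245] [0.4014 0.0458 0.06  ]
[228.94489 256.33795] [0.3735 0.1643 0.06  ]
```

View pics/w2.png

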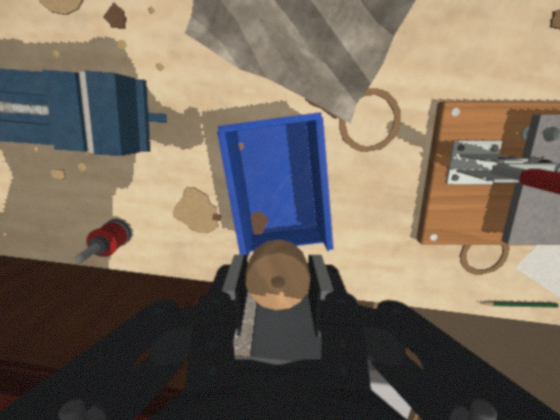

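Plug A is held. The bin's centre is at about (0.462, 0.121) with yaw of about 12.5°, so I lower the plug in and release it.

>>> drive_tool([
  {"travel": [0,0,0.03],"roll": -4.4},
  {"travel": [0.02,0,0.045],"roll": 0},
  {"travel": [0,0,0.045],"roll": 0},
  {"travel": [0,0,0.045],"roll": 0},
  {"travel": [0,0,0.03],"roll": 0},
  {"travel": [0,0,0.01],"roll": 0},
  {"travel": [0,0,0],"roll": 0},
  {"travel": [0,0,0],"roll": 0},
])

```text
t: 9.45
tool_pos: [0.4807, 0.1237, 0.0437]
tcp_rot: [[0.977, 0.214, 0.002], [0.214, -0.977, 0.0], [0.002, 0.0, -1.0]]
contact_force: [0.2, 0.5, 0.6]
finger_gap: 0.0314
gripper_force: 25.0
```

>>> drive_tool([
  {"travel": [0,0,0],"roll": 0},
  {"travel": [0,0,0],"roll": 0},
  {"travel": [0,0,0],"roll": 0},
  {"travel": [0,0,0],"roll": 0},
], hand=0.52)

```text
t: 9.85
tool_pos: [0.4799, 0.1242, 0.0427]
tcp_rot: [[0.977, 0.215, 0.001], [0.215, -0.977, 0.0], [0.001, 0.0, -1.0]]
contact_force: [0.7, 0.5, 0.3]
finger_gap: 0.0442
gripper_force: 0.0
```

>>> drive_tool([
  {"travel": [0,0,-0.025],"roll": 0},
  {"travel": [0,0,-0.045],"roll": 0},
  {"travel": [0,0,-0.045],"roll": 0},
  {"travel": [0,0,-0.045],"roll": 0},
  {"travel": [0,0,-0.045],"roll": 4.4},
  {"travel": [-0.007,0.048,0],"roll": 0},
  {"travel": [-0.007,0.048,0],"roll": 0},
  {"travel": [-0.007,0.048,0],"roll": 0},
  {"travel": [-0.007,0.048,0],"roll": 0},
  {"travel": [-0.007,0.048,0],"roll": 0},
  {"travel": [-0.007,0.048,0],"roll": 0},
  {"travel": [-0.007,0.048,0],"roll": 0},
  {"travel": [-0.007,0.048,0],"roll": 0},
  {"travel": [-0.007,0.048,0],"roll": 0},
  {"travel": [0,0.002,0],"roll": 0},
  {"travel": [0,0,0],"roll": 0},
  {"travel": [0,0,0],"roll": 0},
], hand=0.6)

```text
t: 11.55
tool_pos: [0.4778, -0.3134, 0.2472]
tcp_rot: [[0.99, 0.14, -0.0], [0.14, -0.99, 0.001], [-0.0, -0.001, -1.0]]
contact_force: [-0.7, -0.5, 0.1]
finger_gap: 0.0511
gripper_force: 0.0
```

Run:
```python
from h import *
s=r.state();print(s["t"],s["tool_pos"],np.round(s["tcp_rot"],3)[:,:2].tolist(),s["finger_gap"])
im=save("wrist","w3.png")
print([(round(d["score"],2),np.round(d["location"]).tolist(),onz("wrist",d["location"],.048)[:2].tolist()) for d in nets.spot_point("plug_a","wrist")[:5]])
print([(round(d["score"],2),np.round(d["location"]).tolist(),onz("wrist",d["location"],.146)[:2].tolist()) for d in nets.spot_point("clamp_grip","wrist")[:5]])
save("top","t3.png")
i=cv2.imread("pics/t3.png")[165:285,190:400];cv2.imwrite("pics/t3c.png",np.vstack([cv2.resize(i,(560,320)),cv2.imread("pics/w3.png")[:280]]))
```

```text
11.55 [ 0.47776292 -0.31339416  0.24724841] [[0.99, 0.14], [0.14, -0.99], [-0.0, -0.001]] 0.05114828572509946
[(0.9, [273.0, 190.0], [0.4754, -0.3087]), (0.9, [322.0, 272.0], [0.3799, -0.3838]), (0.87, [361.0, 222.0], [0.4522, -0.4175])]
[(0.67, [15.0, 128.0], [0.5179, -0.106])]
```

View pics/t3c.png

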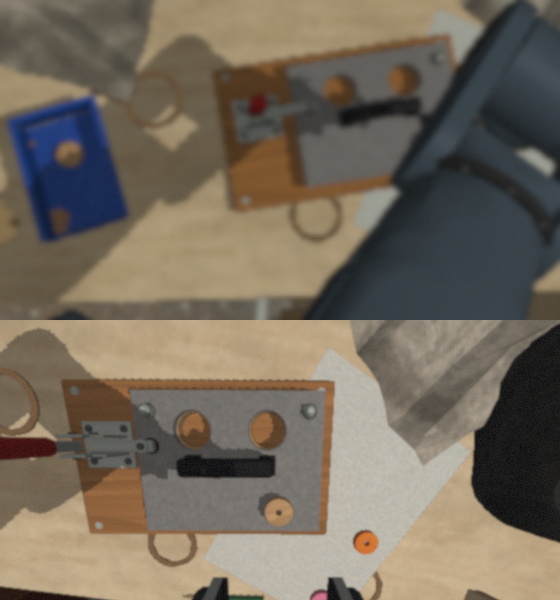

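Plug A now lies in the bin (composite 68,153). Plug B is at wrist (279,192), directly below the tool.

>>> drive_tool([
  {"travel": [0,0.001,0.03],"roll": 0},
  {"travel": [0,0,0.045],"roll": 0},
  {"travel": [0,0,0.045],"roll": 0},
  {"travel": [0,0,0.035],"roll": 0},
  {"travel": [0,0,0.02],"roll": 0},
  {"travel": [0,0,0.009],"roll": 0},
  {"travel": [0,0,0.004],"roll": 0},
  {"travel": [0,0,0],"roll": 0},
  {"travel": [0,0,0],"roll": 0},
])

```text
t: 12.65
tool_pos: [0.4785, -0.3157, 0.0605]
tcp_rot: [[0.99, 0.139, 0.001], [0.139, -0.99, -0.001], [0.001, 0.001, -1.0]]
contact_force: [-0.6, 0.5, 0.2]
finger_gap: 0.0513
gripper_force: 0.0
```

>>> drive_tool([
  {"travel": [0,0,0],"roll": 0},
  {"travel": [0,0,0],"roll": 0},
  {"travel": [0,0,0],"roll": 0},
  {"travel": [0,0,0],"roll": 0},
  {"travel": [0,0,0],"roll": 0},
  {"travel": [0,0,0],"roll": 0},
], hand=0)

```text
t: 13.25
tool_pos: [0.4784, -0.3157, 0.0604]
tcp_rot: [[0.99, 0.139, 0.001], [0.139, -0.99, -0.001], [0.001, 0.001, -1.0]]
contact_force: [-1.0, 1.6, 5.4]
finger_gap: 0.0309
gripper_force: 24.3
```

>>> drive_tool([
  {"travel": [0,0,-0.015],"roll": 0},
  {"travel": [0,0,-0.045],"roll": 0},
  {"travel": [0,0,-0.045],"roll": 0},
  {"travel": [0,0,-0.045],"roll": 0},
  {"travel": [0,0,-0.04],"roll": 0},
  {"travel": [0.0024,-0.048,0],"roll": 0},
  {"travel": [0.0024,-0.048,0],"roll": 0},
  {"travel": [0.0024,-0.048,0],"roll": 0},
  {"travel": [0.0024,-0.048,0],"roll": 0},
  {"travel": [0.0024,-0.048,0],"roll": 0},
  {"travel": [0.0024,-0.048,0],"roll": 0},
  {"travel": [0.0024,-0.048,0],"roll": 0},
  {"travel": [0.0024,-0.048,0],"roll": 0},
  {"travel": [0.0024,-0.048,0],"roll": 0},
  {"travel": [0,0,0],"roll": -4.4},
  {"travel": [0,0,0],"roll": 0},
])

```text
t: 14.85
tool_pos: [0.4388, 0.1165, 0.2503]
tcp_rot: [[0.976, 0.219, 0.001], [0.219, -0.976, 0.0], [0.001, 0.0, -1.0]]
contact_force: [0.2, 0.3, -0.3]
finger_gap: 0.0311
gripper_force: 25.0
```

>>> drive_tool([
  {"travel": [0,0,0.03],"roll": 0},
  {"travel": [0,0,0.045],"roll": 0},
  {"travel": [0,0,0.045],"roll": 0},
  {"travel": [0,0,0.045],"roll": 0},
  {"travel": [0,0,0.025],"roll": 0},
  {"travel": [0,0,0.01],"roll": 0},
  {"travel": [0,0,0],"roll": 0},
  {"travel": [0,0,0],"roll": 0},
])

```text
t: 15.65
tool_pos: [0.4401, 0.1152, 0.0506]
tcp_rot: [[0.977, 0.214, 0.002], [0.214, -0.977, 0.0], [0.002, 0.0, -1.0]]
contact_force: [-0.4, -0.1, -0.1]
finger_gap: 0.0315
gripper_force: 25.0
```

>>> drive_tool([
  {"travel": [0,0,0],"roll": 0},
  {"travel": [0,0,0],"roll": 0},
  {"travel": [0,0,0],"roll": 0},
  {"travel": [0,0,0],"roll": 0},
  {"travel": [0,0,-0.03],"roll": 0},
  {"travel": [0,0,-0.045],"roll": 0},
  {"travel": [0,0,-0.045],"roll": 0},
  {"travel": [0,0,-0.045],"roll": 0},
  {"travel": [0,0,-0.045],"roll": 0},
  {"travel": [0,0,0],"roll": 0},
  {"travel": [0,0,0],"roll": 0},
], hand=0.52)

```text
t: 16.75
tool_pos: [0.4392, 0.1154, 0.2598]
tcp_rot: [[0.977, 0.215, 0.002], [0.215, -0.977, 0.0], [0.002, 0.0, -1.0]]
contact_force: [0.9, 0.6, -0.3]
finger_gap: 0.0442
gripper_force: 0.0
```

Run:
```python
from h import *
s=r.state();print(s["t"],s["tool_pos"],np.round(s["tcp_rot"],3)[:,:2].tolist(),s["finger_gap"],s["joints"])
for c in("top","wrist"):
  save(c,c+"4.png")
  for l,z in(("plug_a",.02),("clamp_grip",.146),("clamp_pivot",.074)):
    print(c,l,[(round(d["score"],2),np.round(d["location"]).tolist(),onz(c,d["location"],z)[:2].tolist()) for d in nets.spot_point(l,c)[:5]])
```

```text
16.75 [0.43921308 0.11543764 0.25980121] [[0.977, 0.215], [0.215, -0.977], [0.002, 0.0]] 0.04423892907207653 [1.54441271e-01 1.50028324e-01 1.86215621e+00 1.57817121e-06
 1.12764124e+00 1.50868032e+00]
top plug_a [(0.61, [384.0, 232.0], [0.433, -0.4291])]
top clamp_grip [(0.57, [287.0, 205.0], [0.5141, -0.1067])]
top clamp_pivot [(0.61, [287.0, 207.0], [0.5197, -0.1099])]
wrist plug_a [(0.87, [279.0, 146.0], [0.4821, 0.1225]), (0.61, [274.0, 178.0], [0.4421, 0.1205])]
wrist clamp_grip [(0.57, [556.0, 176.0], [0.5189, -0.1056])]
wrist clamp_pivot [(0.63, [495.0, 161.0], [0.5212, -0.1038])]
```

View pics/wrist4.png

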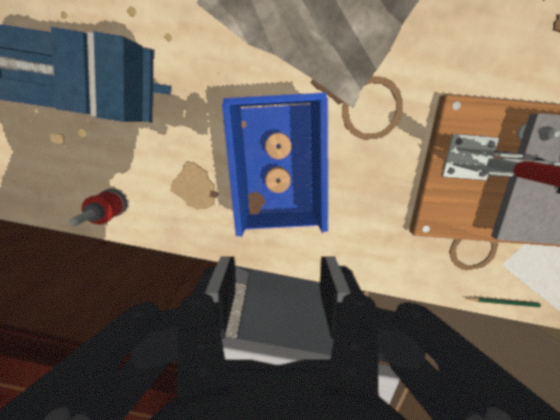

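Both plugs lie in the bin at (278,146) and (277,180). Next is the clamp: roll the tool to pinch across the base's x and hover over the handle.

>>> drive_tool([
  {"travel": [0,0,0],"roll": -8.56},
  {"travel": [0,0,0],"roll": -8.56},
  {"travel": [0,0,0],"roll": -8.56},
  {"travel": [0,0,0],"roll": -8.56},
  {"travel": [0,0,0],"roll": -8.56},
  {"travel": [0,0,0],"roll": -8.56},
  {"travel": [0,0,0],"roll": -8.56},
  {"travel": [0,0,0],"roll": -8.56},
  {"travel": [0,0,0],"roll": -8.56},
  {"travel": [0,0,0],"roll": -8.56},
  {"travel": [-0.046,0.0094,-0.002],"roll": 0},
  {"travel": [-0.046,0.0094,-0.002],"roll": 0},
  {"travel": [-0.046,0.0094,-0.002],"roll": 0},
  {"travel": [-0.046,0.0094,-0.002],"roll": 0},
  {"travel": [-0.046,0.0094,-0.002],"roll": 0},
  {"travel": [0,0,0],"roll": 0},
  {"travel": [0,0,0],"roll": 0},
], hand=0.65)

```text
t: 18.85
tool_pos: [0.5175, -0.1064, 0.2686]
tcp_rot: [[-0.138, 0.99, -0.001], [0.991, 0.138, 0.001], [0.001, -0.001, -1.0]]
contact_force: [-0.7, 0.5, -0.6]
finger_gap: 0.0554
gripper_force: 0.0
```

Run:
```python
from h import *
s=r.state();print(s["t"],s["tool_pos"],np.round(s["tcp_rot"],3)[:,:2].tolist(),s["finger_gap"],s["joints"])
im=save("wrist","w5.png");print(calibration("wrist")["eye"])
for l,z in(("clamp_grip",.146),("clamp_pivot",.074),("jig_handle",.08)):
    print(l,[(round(d["score"],2),np.round(d["location"]).tolist(),onz("wrist",d["location"],z)[:2].tolist()) for d in nets.spot_point(l,"wrist")[:5]])
```

```text
18.85 [ 0.51753253 -0.10636447  0.26864841] [[-0.138, 0.99], [0.991, 0.138], [0.001, -0.001]] 0.055361787754248715 [-2.90911780e-01  2.82102635e-01  1.67126077e+00  1.94422345e-04
  1.18945517e+00 -4.28930101e-01]
[ 0.50622585 -0.03045614  0.40282343]
clamp_grip [(0.74, [283.0, 205.0], [0.5207, -0.1015])]
clamp_pivot [(0.57, [275.0, 185.0], [0.5134, -0.0997])]
jig_handle [(0.62, [265.0, 303.0], [0.5211, -0.2495])]
```

View pics/w5.png

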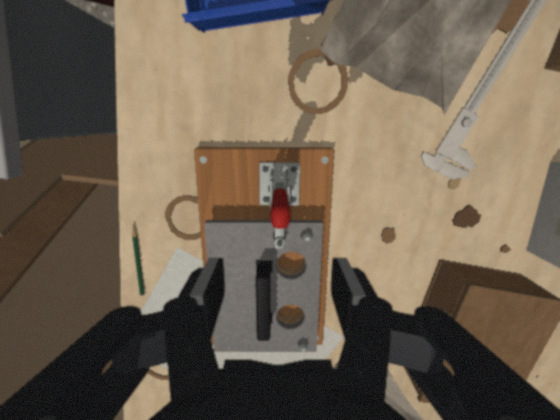

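Run:
```python
from h import *
s=r.state();R=np.array(s["tcp_rot"]);t=np.array(s["tool_pos"])
i=cv2.cvtColor(cv2.imread("pics/w5.png"),cv2.COLOR_BGR2HSV);m=((i[...,0]<8)|(i[...,0]>172))&(i[...,1]>150)&(i[...,2]>60)
m[:180]=0;m[240:]=0;m[:,:260]=0;m[:,305:]=0
for y in range(186,236,6):
    x=np.where(m[y])[0]; 
    if len(x): print(y,x.min(),x.max(),end="; ")
print()
for p,z in(((280.5,220),.183),((280,205),.146),((280,192),.109)):
    w=onz("wrist",p,z);print(w,(R.T@(w-t)).round(4))
g=np.array([.518,-.107]);
for z in(.183,.146,.109):print(proj("wrist",[*g,z]).round(1))
```

```text
192 274 284; 198 274 286; 204 273 287; 210 271 289; 216 270 290; 222 272 288; 
[ 0.5189 -0.1035  0.183 ] [0.001  0.0016 0.0863]
[ 0.5186 -0.1019  0.146 ] [0.0026 0.0015 0.1233]
[ 0.5184 -0.0988  0.109 ] [0.0057 0.0018 0.1603]
[278.7 224. ]
[278.5 210.3]
[278.4 199.7]
```

>>> drive_tool([
  {"travel": [0.003,0.0016,0.02],"roll": 0},
  {"travel": [0,0,0.035],"roll": 0},
  {"travel": [0,0,0.035],"roll": 0},
  {"travel": [0,0,0.03],"roll": 0},
  {"travel": [0,0,0.013],"roll": 0},
  {"travel": [0,0,0],"roll": 0},
  {"travel": [0,0,0],"roll": 0},
])

```text
t: 19.75
tool_pos: [0.5195, -0.1025, 0.1375]
tcp_rot: [[-0.14, 0.99, 0.001], [0.99, 0.14, -0.0], [-0.001, 0.001, -1.0]]
contact_force: [0.3, 0.4, -0.7]
finger_gap: 0.0557
gripper_force: 0.0
```

>>> drive_tool([
  {"travel": [0,0,0],"roll": 0},
  {"travel": [0,0,0],"roll": 0},
  {"travel": [0,0,0],"roll": 0},
  {"travel": [0,0,0],"roll": 0},
  {"travel": [0,0,0],"roll": 0},
  {"travel": [0,0,0],"roll": 0},
  {"travel": [0,0,0],"roll": 0},
  {"travel": [0,0,0],"roll": 0},
], hand=0, grip_force=30)

```text
t: 20.55
tool_pos: [0.5192, -0.1028, 0.1372]
tcp_rot: [[-0.139, 0.99, 0.001], [0.99, 0.139, -0.0], [-0.0, 0.001, -1.0]]
contact_force: [-2.1, 0.4, 6.1]
finger_gap: 0.0158
gripper_force: 33.8
```

>>> drive_tool([
  {"travel": [0.0072,0,0.0004],"roll": 0},
  {"travel": [0.0071,0,0.0011],"roll": 0},
  {"travel": [0.007,0,0.0018],"roll": 0},
  {"travel": [0.0068,0,0.0025],"roll": 0},
  {"travel": [0.0065,0,0.0031],"roll": 0},
  {"travel": [0.0061,0,0.0038],"roll": 0},
])

```text
t: 21.15
tool_pos: [0.5138, -0.0632, 0.1249]
tcp_rot: [[-0.139, 0.99, 0.002], [0.99, 0.139, -0.002], [-0.002, 0.002, -1.0]]
contact_force: [-3.0, -7.0, 10.0]
finger_gap: 0.0154
gripper_force: 33.7
```

>>> drive_tool([
  {"travel": [0.0057,0,0.0043],"roll": 0},
  {"travel": [0.0053,0,0.0049],"roll": 0},
  {"travel": [0.0048,0,0.0054],"roll": 0},
  {"travel": [0.0042,0,0.0059],"roll": 0},
  {"travel": [0.0036,0,0.0062],"roll": 0},
  {"travel": [0.0016,0,0.0033],"roll": 0},
  {"travel": [0,0,0],"roll": 0},
  {"travel": [0,0,0],"roll": 0},
  {"travel": [0,0,0],"roll": 0},
])

```text
t: 22.05
tool_pos: [0.5102, -0.0371, 0.0944]
tcp_rot: [[-0.139, 0.99, 0.001], [0.99, 0.139, 0.0], [0.0, 0.001, -1.0]]
contact_force: [0.2, 3.8, 6.2]
finger_gap: 0.0155
gripper_force: 32.6
```

>>> drive_tool([
  {"travel": [0,0,0],"roll": 0},
  {"travel": [0,0,0],"roll": 0},
  {"travel": [0,0,0],"roll": 0},
  {"travel": [0,0,0],"roll": 0},
  {"travel": [0,0,-0.02],"roll": 0},
  {"travel": [0,0,-0.04],"roll": 0},
  {"travel": [0,0,-0.045],"roll": 0},
  {"travel": [0,0,-0.045],"roll": 0},
  {"travel": [-0.0436,-0.0043,0],"roll": 0},
  {"travel": [-0.0436,-0.0043,0],"roll": 0},
  {"travel": [-0.0436,-0.0043,0],"roll": 0},
  {"travel": [-0.0436,-0.0043,0],"roll": 0},
  {"travel": [-0.0436,-0.0043,0],"roll": 0},
  {"travel": [0,0,0],"roll": 0},
  {"travel": [0,0,0],"roll": 0},
], hand=0.6)

```text
t: 23.55
tool_pos: [0.5184, -0.2568, 0.2432]
tcp_rot: [[-0.138, 0.99, -0.001], [0.99, 0.138, 0.001], [0.001, -0.001, -1.0]]
contact_force: [-0.8, 0.8, 0.1]
finger_gap: 0.0512
gripper_force: 0.0
```

Run:
```python
from h import *
s=r.state();R=np.array(s["tcp_rot"]);t=np.array(s["tool_pos"]);print(s["t"],t,R[:,:2].round(3).tolist(),s["joints"])
save("wrist","w6.png");save("scene","s6.png")
for l,z in(("clamp_grip",.1),("clamp_pivot",.074),("jig_handle",.08),("jig_plate",.036)):
    print(l,[(round(d["score"],2),np.round(d["location"]).tolist(),onz("wrist",d["location"],z)[:2].tolist(),(R.T@(onz("wrist",d["location"],z)-t)).round(4).tolist()) for d in nets.spot_point(l,"wrist")[:3]])
i=cv2.imread("pics/s6.png")[170:310,210:400]
cv2.imwrite("pics/c6.png",np.hstack([cv2.resize(i,(418,308)),cv2.resize(cv2.imread("pics/w6.png")[:,120:],(380,362))[:308]]))
```

```text
23.55 [ 0.51841026 -0.25679107  0.24315525] [[-0.138, 0.99], [0.99, 0.138], [0.001, -0.001]] [-5.40435718e-01  3.98994215e-01  1.57101230e+00  1.38107791e-04
  1.17243106e+00 -6.78474817e-01]
clamp_grip [(0.16, [131.0, 161.0], [0.378, -0.2353], [0.0405, -0.136, 0.1433])]
clamp_pivot [(0.66, [301.0, 31.0], [0.5176, -0.1025], [0.1528, 0.0205, 0.1692])]
jig_handle [(0.74, [280.0, 195.0], [0.5211, -0.2534], [0.0029, 0.0032, 0.1632])]
jig_plate [(0.87, [278.0, 188.0], [0.5193, -0.2561], [0.0004, 0.0011, 0.2072])]
```

View pics/c6.png

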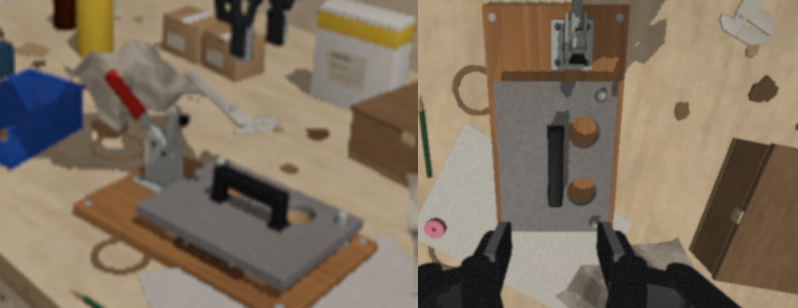

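Run:
```python
from h import *
p=np.array([.518,-.103,.074]);d=np.array([-.139,.99,0])
for th in(.6,.8,.9,1,1.1,1.2):
    print(th,[((proj("scene",p+q*(d*np.sin(th)+np.array([0,0,np.cos(th)])))-[210,170])*2.2).round().tolist() for q in(0,.035,.109)])
```

```text
0.6 [[159.0, 139.0], [147.0, 112.0], [122.0, 56.0]]
0.8 [[159.0, 139.0], [144.0, 114.0], [113.0, 63.0]]
0.9 [[159.0, 139.0], [143.0, 116.0], [109.0, 68.0]]
1 [[159.0, 139.0], [141.0, 117.0], [105.0, 73.0]]
1.1 [[159.0, 139.0], [140.0, 119.0], [102.0, 79.0]]
1.2 [[159.0, 139.0], [139.0, 121.0], [100.0, 85.0]]
```

Run:
```python
from h import *
from scipy.optimize import minimize
i=cv2.cvtColor(cv2.imread("pics/s6.png"),cv2.COLOR_BGR2HSV);m=((i[...,0]<8)|(i[...,0]>172))&(i[...,1]>140)&(i[...,2]>50)
m[:195]=0;m[235:]=0;m[:,:245]=0;m[:,285:]=0
ys,xs=np.where(m);P=np.c_[xs,ys].astype(float);c=P.mean(0);u,s,v=np.linalg.svd(P-c);k=v[0]*np.sign(-v[0][1]);q=(P-c)@k
print(len(P),c,k,c+k*q.max(),c+k*q.min(),np.degrees(np.arctan2(-k[1],-k[0])))
p=np.array([.518,-.103,.074]);d=np.array([-.139,.99,0])
for th in(.8,.9,1,1.1,1.2):
    f=lambda q,t=0:proj("scene",p+(q+0)*(d*np.sin(th)+np.array([0,0,np.cos(th)])))
    a,b=f(.035),f(.109);e=b-a;print(th,f(.072).round(1),np.degrees(np.arctan2(-e[1],-e[0])).round(1),a.round(1),b.round(1))
```

```text
144 [266.36111111 212.43055556] [-0.60038784 -0.79970897] [259.06006915 202.70566053] [273.46850232 221.89751025] 53.102320074057126
0.8 [268.3 210.3] 58.4 [275.5 222. ] [261.2 198.7]
0.9 [267.  211.6] 54.6 [274.8 222.6] [259.4 200.8]
1 [265.9 213.1] 50.7 [274.3 223.3] [257.8 203.1]
1.1 [265.  214.8] 46.6 [273.8 224.1] [256.4 205.7]
1.2 [264.2 216.6] 42.4 [273.4 225. ] [255.3 208.5]
```

Fitting the red grip in the scene view gives an angle of only about 0.95 rad, which is borderline. I'll press the handle down to its stop with closed fingers before touching the jig.

>>> drive_tool([
  {"travel": [0.0454,0.0043,0],"roll": 0},
  {"travel": [0.0454,0.0043,0],"roll": 0},
  {"travel": [0.0454,0.0043,0],"roll": 0},
  {"travel": [0.0454,0.0043,0],"roll": 0},
  {"travel": [0.0454,0.0043,0],"roll": 0},
  {"travel": [0,0,0.03],"roll": 0},
  {"travel": [0,0,0.03],"roll": 0},
  {"travel": [0,0,0.015],"roll": 0},
  {"travel": [0,0,0],"roll": 0},
  {"travel": [0,0,0],"roll": 0},
], hand=0, grip_force=25)

```text
t: 24.85
tool_pos: [0.5087, -0.0282, 0.1692]
tcp_rot: [[-0.14, 0.99, 0.0], [0.99, 0.14, -0.0], [-0.0, 0.0, -1.0]]
contact_force: [0.4, 0.2, 0.3]
finger_gap: -0.0002
gripper_force: 0.0
```

>>> drive_tool([
  {"travel": [0,0,0.004],"roll": 0},
  {"travel": [0,0,0.004],"roll": 0},
  {"travel": [0,0,0.004],"roll": 0},
  {"travel": [0,0,0.004],"roll": 0},
  {"travel": [0,0,0.004],"roll": 0},
  {"travel": [0,0,0],"roll": 0},
  {"travel": [0,0,0],"roll": 0},
])

```text
t: 25.55
tool_pos: [0.5084, -0.0285, 0.1485]
tcp_rot: [[-0.139, 0.99, -0.0], [0.99, 0.139, -0.0], [-0.0, -0.0, -1.0]]
contact_force: [0.2, 0.4, -0.1]
finger_gap: -0.0002
gripper_force: 0.1
```

>>> drive_tool([
  {"travel": [0,0,0.003],"roll": 0},
  {"travel": [0,0,0.003],"roll": 0},
  {"travel": [0,0,0.003],"roll": 0},
  {"travel": [0,0,0.003],"roll": 0},
  {"travel": [0,0,0],"roll": 0},
])

```text
t: 26.05
tool_pos: [0.5086, -0.0284, 0.1365]
tcp_rot: [[-0.139, 0.99, 0.0], [0.99, 0.139, 0.0], [-0.0, 0.0, -1.0]]
contact_force: [1.2, 0.6, 2.6]
finger_gap: -0.0
gripper_force: 0.7
```

>>> drive_tool([
  {"travel": [0,0,0.003],"roll": 0},
  {"travel": [0,0,0.003],"roll": 0},
  {"travel": [0,0,0],"roll": 0},
])

```text
t: 26.35
tool_pos: [0.5085, -0.0284, 0.1305]
tcp_rot: [[-0.139, 0.99, 0.0], [0.99, 0.139, 0.0], [0.0, 0.0, -1.0]]
contact_force: [0.8, 0.7, 1.5]
finger_gap: 0.0002
gripper_force: 0.8
```

>>> drive_tool([
  {"travel": [0,0,0.003],"roll": 0},
  {"travel": [0,0,0.003],"roll": 0},
  {"travel": [0,0,0],"roll": 0},
])

```text
t: 26.65
tool_pos: [0.5087, -0.0283, 0.125]
tcp_rot: [[-0.139, 0.99, 0.001], [0.99, 0.139, 0.0], [0.0, 0.001, -1.0]]
contact_force: [-0.7, 2.6, 8.2]
finger_gap: -0.0003
gripper_force: 3.9
```

Run:
```python
from h import *
i=save("scene","s7.png");print(r.state()["contact_force"],r.state()["tool_pos"])
i=cv2.cvtColor(i,cv2.COLOR_RGB2HSV);m=((i[...,0]<8)|(i[...,0]>172))&(i[...,1]>140)&(i[...,2]>50)
m[:195]=0;m[235:]=0;m[:,:245]=0;m[:,285:]=0
ys,xs=np.where(m);P=np.c_[xs,ys].astype(float);c=P.mean(0);u,s,v=np.linalg.svd(P-c);k=v[0]*np.sign(-v[0][1]);q=(P-c)@k
print(len(P),c,c+k*q.max(),c+k*q.min(),np.degrees(np.arctan2(-k[1],-k[0])))
cv2.imwrite("pics/c7.png",cv2.resize(cv2.imread("pics/s7.png")[150:290,190:380],(760,560)))
```

```text
[-1.57894994  2.43820032  8.26134554] [ 0.50861659 -0.02835825  0.12501498]
129 [264.68992248 216.97674419] [255.05493185 208.93419156] [272.35585783 223.37568019] 39.85254424295249
```

View pics/c7.png

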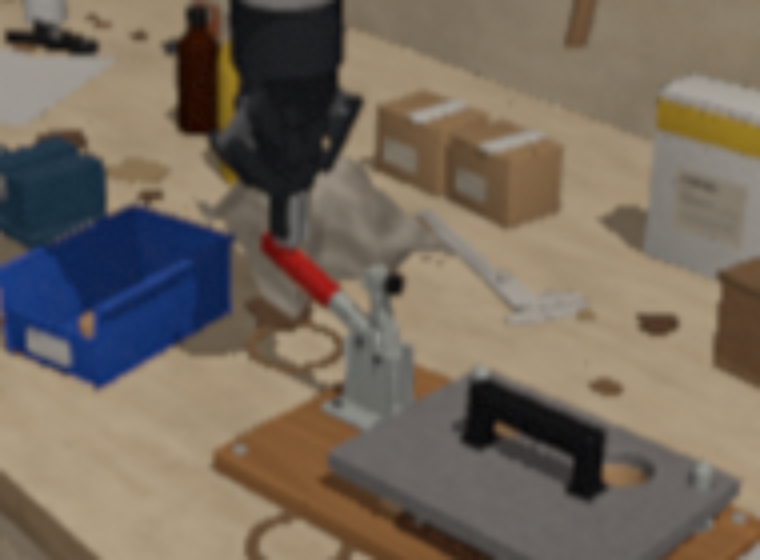

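The handle is now at about 1.2 rad, with its end at crop (265,240) and the arm standing upright at (385,285). Next I go to the jig handle.

>>> drive_tool([
  {"travel": [0,0,-0.03],"roll": 0},
  {"travel": [0,0,-0.045],"roll": 0},
  {"travel": [0,0,-0.043],"roll": 0},
  {"travel": [-0.0452,-0.0042,0],"roll": 0},
  {"travel": [-0.0452,-0.0042,0],"roll": 0},
  {"travel": [-0.0452,-0.0042,0],"roll": 0},
  {"travel": [-0.0452,-0.0042,0],"roll": 0},
  {"travel": [-0.0452,-0.0042,0],"roll": 0},
  {"travel": [0,0,0],"roll": 0},
  {"travel": [0,0,0.04],"roll": 0},
  {"travel": [0,0,0.045],"roll": 0},
  {"travel": [0,0,0.04],"roll": 0},
  {"travel": [0,0,0.03],"roll": 0},
  {"travel": [0,0,0.013],"roll": 0},
  {"travel": [0,0,0.005],"roll": 0},
  {"travel": [0,0,0],"roll": 0},
  {"travel": [0,0,0],"roll": 0},
], hand=0.6)

```text
t: 28.4
tool_pos: [0.5199, -0.2555, 0.071]
tcp_rot: [[-0.139, 0.99, 0.002], [0.99, 0.139, -0.001], [-0.001, 0.002, -1.0]]
contact_force: [-0.7, 0.7, -0.4]
finger_gap: 0.051
gripper_force: 0.0
```

Run:
```python
from h import *
s=r.state();print(s["tool_pos"],s["contact_force"])
i=save("wrist","w8.png");save("scene","s8.png")
cv2.imwrite("pics/c8.png",np.hstack([cv2.resize(cv2.imread("pics/s8.png")[170:310,210:400],(418,308)),cv2.resize(cv2.imread("pics/w8.png"),(380,308))]))
```

```text
[ 0.51985398 -0.25550937  0.07101791] [-0.67163759  0.66485532 -0.39962626]
```

View pics/c8.png

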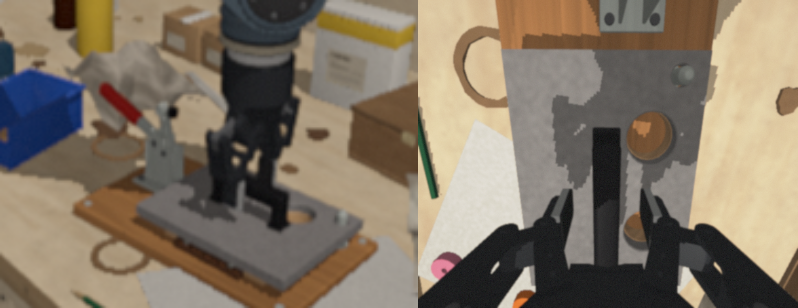

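The clamp handle has stayed over, and the bar at (606,200) sits between the fingers, so I close on it.

>>> drive_tool([
  {"travel": [0,0,0],"roll": 0},
  {"travel": [0,0,0],"roll": 0},
  {"travel": [0,0,0],"roll": 0},
  {"travel": [0,0,0],"roll": 0},
  {"travel": [0,0,0],"roll": 0},
  {"travel": [0,0,0],"roll": 0},
  {"travel": [0,0,0],"roll": 0},
  {"travel": [0,0,0],"roll": 0},
], hand=0, grip_force=80)

```text
t: 29.3
tool_pos: [0.5195, -0.2554, 0.0703]
tcp_rot: [[-0.139, 0.99, 0.001], [0.99, 0.139, -0.0], [-0.001, 0.001, -1.0]]
contact_force: [-1.2, 0.9, 5.6]
finger_gap: 0.0165
gripper_force: 79.3
```

>>> drive_tool([
  {"travel": [0,0,-0.003],"roll": 0},
  {"travel": [0,0,-0.005],"roll": 0},
  {"travel": [0,0,0],"roll": 0},
])

```text
t: 29.6
tool_pos: [0.5192, -0.2552, 0.078]
tcp_rot: [[-0.139, 0.99, 0.0], [0.99, 0.139, -0.0], [-0.0, 0.0, -1.0]]
contact_force: [-0.3, -1.0, -5.4]
finger_gap: 0.0168
gripper_force: 78.2
```

>>> drive_tool([
  {"travel": [0,0,-0.006],"roll": 0},
  {"travel": [0,0,-0.008],"roll": 0},
  {"travel": [0,0,-0.01],"roll": 0},
  {"travel": [0,0,-0.01],"roll": 0},
  {"travel": [0,0,-0.012],"roll": 0},
  {"travel": [0,0,-0.015],"roll": 0},
  {"travel": [0,0,-0.015],"roll": 0},
  {"travel": [0,0,-0.01],"roll": 0},
  {"travel": [0,0,-0.006],"roll": 0},
  {"travel": [0,0,0],"roll": 0},
  {"travel": [0,0,0],"roll": 0},
  {"travel": [0,0,0],"roll": 0},
  {"travel": [0,0,0],"roll": 0},
])

```text
t: 30.9
tool_pos: [0.5189, -0.2551, 0.169]
tcp_rot: [[-0.139, 0.99, -0.001], [0.99, 0.139, 0.001], [0.001, -0.001, -1.0]]
contact_force: [-0.6, 0.8, -4.2]
finger_gap: 0.0165
gripper_force: 78.3
```

Run:
```python
from h import *
s=r.state();print(s["tool_pos"],s["contact_force"],s["moment"],s["gripper_force"],s["finger_gap"])
save("wrist","w9.png");save("scene","s9.png")
cv2.imwrite("pics/c9.png",cv2.resize(cv2.imread("pics/s9.png")[150:310,190:400],(788,600)))
```

```text
[ 0.51890768 -0.25505795  0.16901963] [-0.59913957  0.84728505 -4.18803181] [-0.01604728  0.00987316 -0.01548208] 78.32481622695923 0.01649737122976039
```

View pics/c9.png

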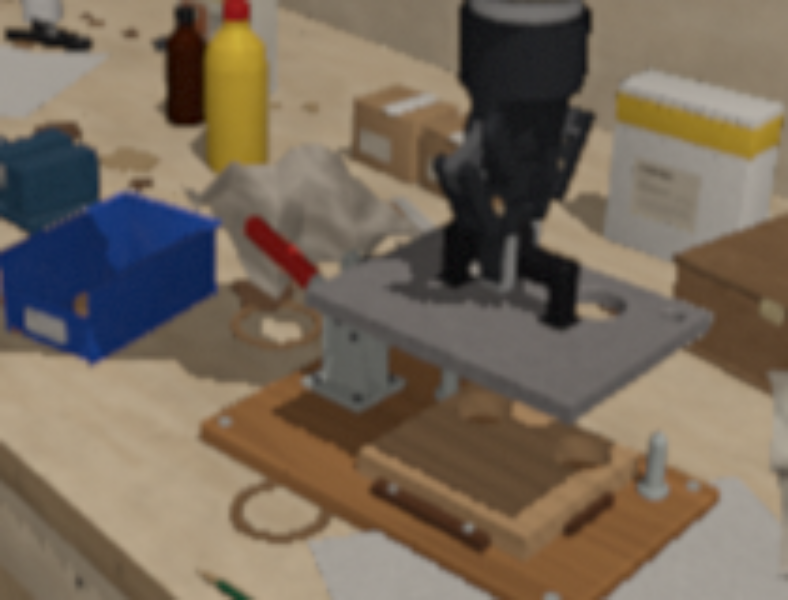

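The jig is held level about 10 cm above the board. The board is still in its nest and the clamp is open.

```bash
python3 -c "
from rig import r
print(r.hand_in())"
```

```text
the job is handed in; nothing more can be done
None
```

I handed the job in at about 31 s: both plugs are in the bin, the clamp is fully open at about 1.2 rad, and the jig is held level about 10 cm above the seated board; no verdict was returned.

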